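# Open the pedal bin for a look inside and let its lid down softly

### The job

I want to see whether the little pedal bin on the drainer needs emptying: with your fingertips press its pedal right down so that the lid stands wide open, and keep it down for three seconds while I look in. Then let the pedal come up slowly under your fingertips so that the lid closes completely without banging, and take your hand away. Work the lid only by the pedal, and do not lift, tip or shove the bin or any of the things around it.

Things in the scene. Friction and masses are not known exactly. Their poses are not given: they have to be found in the camera images.
- bin: Small free-standing table-top pedal bin, 1.1 to 1.6 kg in all: brushed steel drum 128 mm in diameter on a black base ring 134 mm in diameter and 46 mm high, steel lid; 201 mm high when shut. Origin at the centre of its underside on the counter, z up; the pedal sticks out towards its own -x, the lid hinge is at its +x side.
- bin_pedal: The pedal lever of the bin. Its origin is the pivot inside the base, 12 mm towards the pedal from the bin's axis and 28 mm above the counter; the axes match the bin's when the pedal is up, and it turns about y. The part outside is a flat steel pad 52 mm long (108 to 56 mm from the pivot along -x, that is 120 to 68 mm from the bin's axis, so it stands out 53 mm from the base ring), 48 mm wide and 5 mm thick, its top 36 mm above the counter when up.
- pedal_pad (a point): Point on the top face of the pedal pad, 100 mm from the bin's axis along the bin's -x, 20 mm in from the pad's outer edge, 36 mm above the counter when the pedal is up. It goes straight down about 22 mm until the pedal meets its stop (0.26 rad). Pushing it down takes about 4 to 8 N here; there is no catch: when let go, the weight of the lid throws the pedal up and the lid slams.
- bin_lid (a joint): Opening angle of the lid in rad: 0 shut, about 1.20 wide open with the pedal on its stop. A push rod ties it to the pedal: lid angle = 4.6 x pedal angle, so 1 mm at the pad point turns the lid about 0.053 rad.
- lid_front (a point): Front edge of the lid, above the pedal, 67 mm from the bin's axis and 183 mm above the counter when shut. The lid turns about a hinge at the back, 76 mm from the bin's axis on its +x side and 183 mm up, so this edge rises and goes back, away from the pedal; wide open it is about 316 mm above the counter. The drum and the lid stand over the inner end of the pad (56 mm in from its outer edge): lean the hand back, away from the bin, by some 15 to 30 degrees to clear them.
- cafetiere: Empty glass cafetiere with a steel frame, 84 mm in diameter, 233 mm high to its black plunger knob, black handle reaching 84 mm from the axis along its +y; 0.45 kg. Origin at the centre of its underside. To be left alone.
- mug: Red ceramic mug, 84 mm in diameter, 94 mm high, handle to its +y. Origin at the centre of its underside. To be left alone.
- spoon_rest: Bamboo spoon rest 190 x 72 x 14 mm, long along its y. Origin at the centre of its underside. To be left alone.
- teaspoon: Stainless teaspoon 140 mm long lying along y in the spoon rest. To be left alone.
Mind the look-alikes: they are no part of the job. What is shaped like the bin but yellow is not meant.

How it is judged:
By the outcome, as a careful person would: the job done as asked, in the order asked, and still so for the second after the job is handed in, with the robot touching nothing.
It also fails if it takes over 51 s, if anything falls off the work surface, if the arm or the gripper's body presses on something with over 40 N, if the wrist force passes 120 N, or if a joint passes its speed limit or range.

### The arm

A 6-joint arm with a two-finger parallel gripper is mounted at the origin on the work surface. World frame = base frame: x ahead of the robot, y to its left, z up, the work surface at z = 0. Lengths are in mm, angles in rad, forces in N, time in s.
With the tool pointing down it reaches from about 350 to 975 mm from the base axis. Payload 7.1 kg.
Tool frame: the origin (TCP) lies at the centre of the arm's flange, where the gripper is bolted on; the fingertips stand 182 mm ahead of it and the grasp point (between the pads) lies 163 mm ahead of it; z points along the fingers, y is the line along which they close (so a half turn about z gives the same grasp; the last joint's range is limited). The gripper opens to 88 mm and grips with 3 to 60 N. Pads are 20 mm wide; open, the fingers measure 115 mm over their backs; the gripper's body (75 mm by 178 mm) begins 61 mm behind the grasp point.
Start: joints at [-1.239, 0.423, 1.63, -0, 1.089, -0.019], TCP at [214.798, -586.914, 404.675] pointing down, gripper open.
Joint ranges: [-3, 3], [-0.9, 2.11], [0.09, 2.58], [-1.31, 4.45], [0.11, 2.69], [-2.54, 2.54]. Speed limits (rad/s): [2.39, 2.39, 3.01, 3.14, 3.14, 3.14].

### API

Orientations are given as a rotation vector (axis times angle).
In Python, from workcell import readout, get_image, ctrl gives the robot as it stands.
- The arm moves only by the tool step_arm, never from a script. Its argument "targets" is a list that holds one entry, the list of rows, each a list of 7 numbers: the shift along the world's x, y, z as a fraction of full scale, then the turn, a rotation vector about the world's x, y, z as a fraction of full scale, then the opening, from 0 (shut) to 1 (fully open). In form: [[[dx, dy, dz, wx, wy, wz, claw], ...]]. A call has exactly 5 rows; each row shifts and turns the commanded pose from where the row before left it; what a row does not reach is not made up. Full scale, the value 1, is 0.05 m for a shift and 4 degrees for a turn. A row lasts 1/8 s, in which the tool goes at most 62.5 mm and 10.7 degrees, less where a joint would pass 70% of its speed; a pose out of reach is approached as far as the arm can. A call with a number of a shift or a turn outside -1 to 1 is refused whole. A call with a gripper value outside its range is refused whole. The fingers move at their own pace and stop on an object; the grip force is fixed at half the most. Time passes only in rows, so rows that do not move let the fingers close, or fill a call up. It gives the time, the measured TCP pose, the force, the opening and the grip force at its end, in the units of the state.
- readout.get_obs(): the state, without advancing time (a new reading comes with each control period).
- get_image(name): name is "side" or "top" or "wrist"; returns a dict with "pixels" (480x640x3 uint8, red, green, blue), "intrinsics" (3x3 intrinsics, pixels), "extrinsics" (4x4, takes a point from world to camera coordinates). Camera axes: x right, y down, z forward; pixel columns grow to the right and rows downward; lengths in mm; the calibration is good to about 2 mm. A picture is of the moment at which its call begins. There is no depth.
- ctrl.close_job(): hands the job in; it is judged then, once.
The state is a dict: "t": time; "qpos": joint angles; "qvel": joint speeds; "joint_torque": joint torques, N m; "ee_pos": TCP position; "orientation": TCP orientation; "ft_force": force on the tool from outside, world axes, zero at the start; "moment": the same for the moment, N m; "width": finger opening in mm; "grasp_force": force on a finger pad.
Only numpy, scipy, OpenCV 4.12 (cv2) and the standard library are available. Lean on these libraries where they do the work, as an engineer would, in place of code of your own. Each camera call takes 0.05 s, during which the arm holds its last target. There are 200 camera calls.

## Working session

There is one attempt and no reset: what is moved stays moved. The work goes in short steps, Python scripts to look and compute and a tool call to move; the robot and the scene stay as the last step left them, time stands still between calls to the robot, and variables do not carry over. Pictures are saved under pics/ and viewed, at most 10 in all, crops included, and the job is handed in when it is done.

Besides the shell and the picture viewer there is one more tool, called after "Emit:" in YAML: its name, and indented under it one key for each argument. step_arm: Moves the arm, as the interface text tells. Shift numbers are shares of 0.05 m and turn numbers shares of 4 degrees, none past 1 either way. Its arguments: {"type":"object","properties":{"targets":{"type":"array"}},"required":["targets"]}

```bash
mkdir -p pics; cat > h.py <<'E'
import numpy as np, cv2
from workcell import readout, get_image, ctrl
def save(n,f):
    d=get_image(n); cv2.imwrite('pics/'+f,d['pixels'][:,:,::-1]); np.savez('pics/'+f+'.npz',**{k:np.array(v) for k,v in d.items()}); return d
def ray(d,u,v,z):
    K=np.array(d['intrinsics']);T=np.array(d['extrinsics']);R=T[:3,:3];c=-R.T@T[:3,3]
    r=R.T@np.linalg.inv(K)@[u,v,1]; return c+r*(z-c[2])/r[2]
def proj(d,p):
    K=np.array(d['intrinsics']);T=np.array(d['extrinsics']);q=K@(T[:3,:3]@np.array(p,float)+T[:3,3]);return q[:2]/q[2]
E
python3 - <<'E'
from h import *
for n in('top','side'):
    d=save(n,n+'0.png');T=np.array(d['extrinsics']);print(n,(-T[:3,:3].T@T[:3,3]).round(),T[2,:3].round(2))
o=readout.get_obs();print(o['t'],o['ee_pos'],o['orientation'],o['ft_force'])
E
```

```text
top [ 368. -140. 1359.] [ 0.18  0.   -0.98]
side [847. -42. 996.] [-0.3  -0.09 -0.95]
0.1 [ 214.69950925 -586.70594106  403.99934522] [-3.09210317e+00 -5.47923137e-01  3.24360471e-04] [0.19738049 0.26013611 0.02341648]
```

View pics/top0.png

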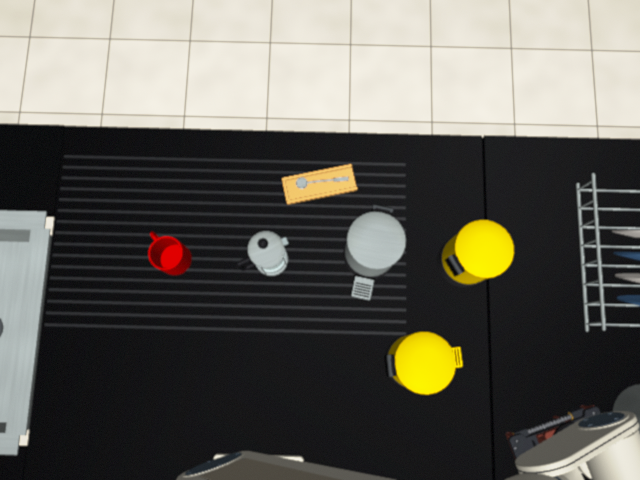

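View pics/side0.png

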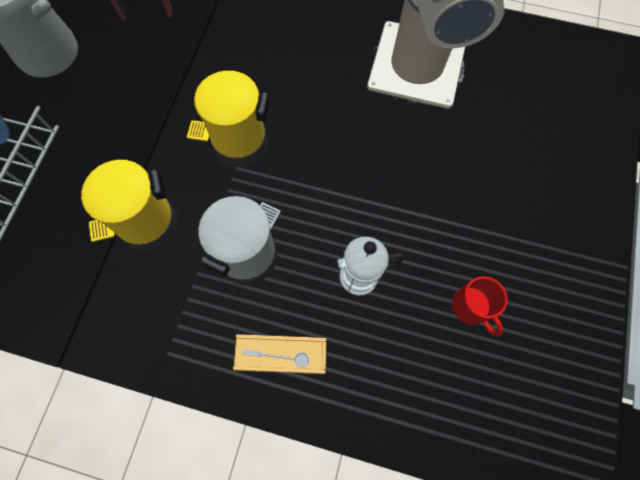

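Candidates (top view): the steel bin at (376,242), with its pedal at (363,289); yellow look-alikes at (480,250) and (423,362). I choose the steel one. Next I measure it and check the choice in a crop.

```bash
python3 - <<'E'
from h import *
out=[]
for n,box in(('top',(345,272,385,305)),('side',(256,196,290,236))):
    d=np.load(f'pics/{n}0.png.npz');im=np.ascontiguousarray(d['pixels'][:,:,::-1])
    x0,y0,x1,y1=box
    c=cv2.resize(im[y0-90:y1+30,x0-60:x1+60] if n=='top' else im[y0-40:y1+60,x0-80:x1+30],None,fx=3,fy=3,interpolation=cv2.INTER_CUBIC);out.append(cv2.resize(c,(400,440)))
    def big(m):
        cs,_=cv2.findContours(m.astype(np.uint8),cv2.RETR_EXTERNAL,cv2.CHAIN_APPROX_NONE);return sorted(cs,key=cv2.contourArea)[::-1]
    hsv=cv2.cvtColor(im,cv2.COLOR_BGR2HSV)
    for cc in big((hsv[...,0]>20)&(hsv[...,0]<35)&(hsv[...,1]>200)&(hsv[...,2]>200))[:2]:
        e=cv2.minEnclosingCircle(cc);print(n,'yellow',e,ray(d,*e[0],190).round())
    for name,uv,z in(('lid',(376,240) if n=='top' else (234,228),195),('caf knob',(263,243) if n=='top' else (370,248),230)):
        print(n,name,ray(d,*uv,z).round())
    g=cv2.cvtColor(im,cv2.COLOR_BGR2GRAY); m=np.zeros_like(g);m[y0:y1,x0:x1]=(g[y0:y1,x0:x1]>100)
    m=cv2.morphologyEx(m,cv2.MORPH_CLOSE,np.ones((3,3)))
    for cc in big(m)[:3]:
        b=cv2.minAreaRect(cc);P=cv2.boxPoints(b);print(n,'pad',b,'\n',np.array([ray(d,*p,36)[:2] for p in P]).round(1).tolist(),ray(d,*b[0],36).round(1))
cv2.imwrite('pics/crop.png',np.hstack(out))
E
```

```text
top yellow ((428.4801025390625, 362.02520751953125), 34.01805114746094) [ 345. -379.  190.]
top yellow ((484.2195129394531, 248.21951293945312), 29.7170352935791) [ 599. -507.  190.]
top lid [ 610. -263.  195.]
top caf knob [590. -14. 230.]
top pad ((366.7691955566406, 284.15386962890625), (27.06402587890625, 30.201885223388672), 11.309932708740234) 
 [[497.9, -217.2], [573.2, -231.0], [561.5, -298.2], [486.3, -283.8]] [ 529.5 -257.5   36. ]
side yellow ((117.34285736083984, 193.46665954589844), 35.632503509521484) [ 606. -498.  190.]
side yellow ((226.46153259277344, 97.38461303710938), 31.668691635131836) [ 346. -367.  190.]
side lid [ 614. -259.  195.]
side caf knob [595.  -9. 230.]
side pad ((267.5, 218.5), (33.0, 23.0), 90.0) 
 [[495.0, -274.3], [481.1, -224.3], [556.3, -201.4], [569.9, -250.2]] [ 526.  -237.4   36. ]
```

View pics/crop.png

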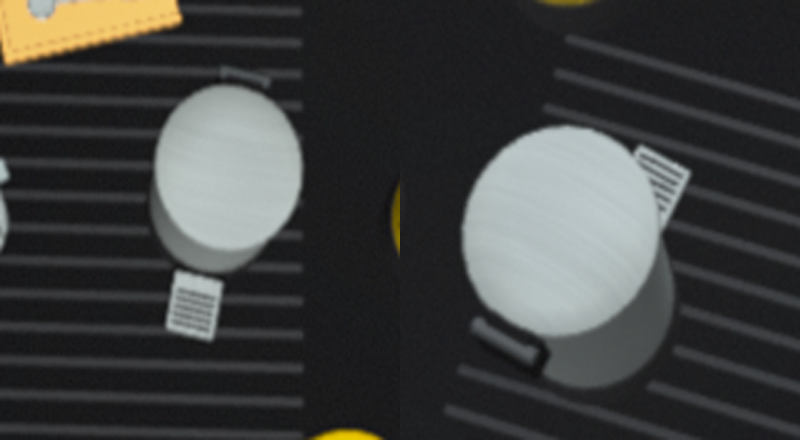

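The crop shows the steel bin with its steel pedal at crop (195,305) in the top view and (660,185) in the side view, so the choice is right.

```bash
python3 - <<'E'
from h import *
from scipy.spatial.transform import Rotation as R
d=np.load('pics/top0.png.npz');s=np.load('pics/side0.png.npz')
P=np.array([ray(d,*p,36)[:2] for p in [(355,276.2),(374.2,279.4),(370.6,300.2),(351.4,297.4)]])
Q=np.array([ray(s,*p,36)[:2] for p in [(261.7,202.1),(280.4,210.1)]])
print(P.round(1),Q.round(1))
outer=(P[2]+P[3])/2; 
lid=np.array([612,-261])
v=outer-(P[0]+P[1])/2;w=P[1]-P[0]
print('outer',outer,Q.mean(0),'yaw',np.degrees(np.arctan2(-v[1],-v[0])),'width yaw',np.degrees(np.arctan2(w[1],w[0]))+90,'lid->outer',np.degrees(np.arctan2(*(lid-outer)[::-1])),np.linalg.norm(lid-outer),np.degrees(np.arctan2(*(lid-Q.mean(0))[::-1])))
print('tool now\n',R.from_rotvec(readout.get_obs()['orientation']).as_matrix().round(3))
# lid circle
for n,dd,box in(('top',d,(340,205,412,280)),('side',s,(195,190,275,270))):
    print([ray(dd,u,v,z).round() for u,v,z in ([(376,240,190)] if n=='top' else [(234,230,190)])])
E
```

```text
[[ 548.9 -227.7]
 [ 542.1 -276.1]
 [ 489.4 -267.5]
 [ 495.2 -219.4]] [[ 491.8 -261.8]
 [ 499.  -215.5]]
outer [ 492.31190177 -243.48135045] [ 495.40954854 -238.68059682] yaw -9.001484419901074 width yaw -8.042633417288968 lid->outer -8.327205423638791 120.96339917840133 -10.83725828350399
tool now
 [[ 0.939  0.344 -0.   ]
 [ 0.344 -0.939  0.001]
 [ 0.    -0.001 -1.   ]]
[array([ 611., -264.,  190.])]
[array([ 616., -259.,  190.])]
```

Emit:
step_arm:
  targets:
    - [[0.3,0.4,0.2,0,0,-1,0],[0.3,0.4,0.2,0,0,-1,0],[0.3,0.4,0.2,0,0,-1,0],[0.3,0.4,0.2,0,0,-1,0],[0.3,0.4,0.2,0,0,-1,0]]

```text
t: 0.72
ee_pos: [290.2, -486.1, 454.6]
orientation: [-3.141, 0.001, 0.001]
ft_force: [0.3, -0.9, 0.4]
width: 41.1
grasp_force: 0.0
```

Emit:
step_arm:
  targets:
    - [[0.6,0.8,0,0,-0.9,0,0],[0.6,0.8,0,0,-0.9,0,0],[0.6,0.8,0,0,-0.9,0,0],[0.6,0.8,0,0,-0.9,0,0],[0.6,0.8,0,0,-0.9,0,0]]

```text
t: 1.35
ee_pos: [440.4, -285.5, 454.5]
orientation: [-3.102, -0.002, -0.494]
ft_force: [-0.1, -0.4, 0.6]
width: 0.7
grasp_force: 0.0
```

```bash
cat > st.py <<'E'
from h import *
from scipy.spatial.transform import Rotation as R
def st():
    o=readout.get_obs();M=R.from_rotvec(o['orientation']).as_matrix();p=np.array(o['ee_pos'])
    print(round(o['t'],2),'tcp',p.round(1),'tip',(p+182*M[:,2]).round(1),'z',M[:,2].round(3),'y',M[:,1].round(3),'F',np.round(o['ft_force'],1),'w',round(o['width'],1),'q',np.round(o['qpos'],2))
    return p,M
E
python3 -c "from st import *;st()"
```

```text
1.35 tcp [ 440.4 -285.5  454.5] tip [ 497.  -285.4  281.5] z [ 0.311  0.    -0.951] y [ 0.001 -1.     0.   ] F [-0.1 -0.4  0.6] w 0.7 q [-0.64  0.17  1.87  0.25  0.85  0.78]
```

Emit:
step_arm:
  targets:
    - [[0.07,0.16,-0.5,0,0,0,0],[0.07,0.16,-0.5,0,0,0,0],[0.07,0.16,-0.5,0,0,0,0],[0.07,0.16,-0.5,0,0,0,0],[0.07,0.16,-0.5,0,0,0,0]]

```text
t: 1.98
ee_pos: [457.3, -246.5, 328.7]
orientation: [3.103, 0.003, 0.491]
ft_force: [0.7, 0.6, 0.2]
width: 0.5
grasp_force: 0.0
```

```bash
python3 - <<'E'
from st import *
st();a=save('wrist','w1.png');b=save('side','s1.png')
cv2.imwrite('pics/c1.png',np.hstack([cv2.resize(a['pixels'],(400,300)),cv2.resize(b['pixels'][120:330,130:410],(400,300))])[:,:,::-1])
print('pad in wrist',proj(a,(513,-246,36)).round(),'side',proj(b,(513,-246,36)).round())
E
```

```text
1.98 tcp [ 457.3 -246.5  328.7] tip [ 513.4 -246.5  155.6] z [ 0.309  0.    -0.951] y [ 0.002 -1.     0.   ] F [0.7 0.6 0.2] w 0.5 q [-0.56  0.34  1.99  0.31  0.56  0.76]
pad in wrist [318. 279.] side [266. 212.]
```

View pics/c1.png

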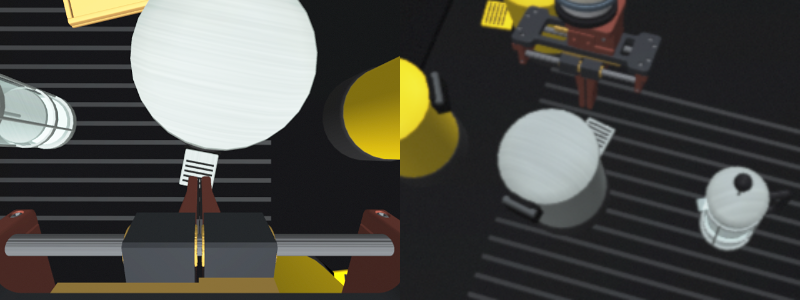

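The wrist view shows the pad at crop (199,170), directly ahead of the fingertips and centred on them. The side view shows the hand clear of the lid and of the yellow bin.

Emit:
step_arm:
  targets:
    - [[0,0,-0.5,0,0,0,0],[0,0,-0.5,0,0,0,0],[0,0,-0.5,0,0,0,0],[0,0,-0.4,0,0,0,0],[0,0,-0.2,0,0,0,0]]

```text
t: 2.7
ee_pos: [457.4, -247.2, 224.4]
orientation: [-3.103, -0.002, -0.491]
ft_force: [-0.6, -0.1, -0.0]
width: 0.5
grasp_force: 0.0
```

```bash
python3 - <<'E'
from st import *
st();a=save('wrist','w2.png');b=save('side','s2.png');c=save('top','t2.png')
cv2.imwrite('pics/c2.png',np.hstack([cv2.resize(a['pixels'][160:400,180:460],(266,228)),cv2.resize(b['pixels'][60:260,160:360],(266,228)),cv2.resize(c['pixels'][230:410,300:500],(266,228))])[:,:,::-1])
E
```

```text
2.7 tcp [ 457.4 -247.2  224.4] tip [ 513.6 -247.2   51.3] z [ 0.309  0.    -0.951] y [ 0.001 -1.     0.   ] F [-0.6 -0.1 -0. ] w 0.5 q [-0.56  0.54  2.03  0.51  0.34  0.55]
```

View pics/c2.png

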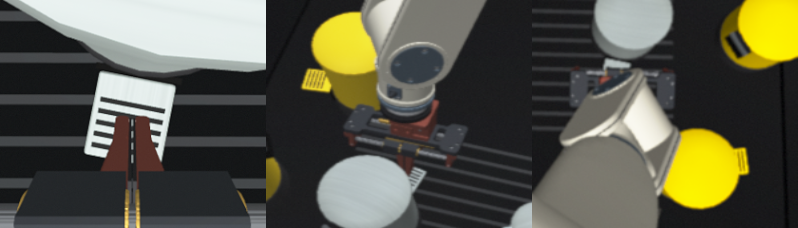

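The wrist view shows the tip centred over the pad at crop (132,120). The forearm's white link comes near the yellow bin at crop (665,170) in the top view, so I check its height.

```bash
python3 - <<'E'
from h import *
t=np.load('pics/t2.png.npz');s=np.load('pics/s2.png.npz')
def px(cx,cy,ox,oy,w,h,o): return ox+(cx-o)/266*w, oy+cy/228*h
for n,d,p in(('top corner',t,px(662,190,300,230,200,180,532)),('top right edge',t,px(680,130,300,230,200,180,532)),('top disc',t,px(612,85,300,230,200,180,532)),('side disc',s,px(416,62,160,60,200,200,266)),('side left edge',s,px(362,12,160,60,200,200,266)),('side cyl left',s,px(380,100,160,60,200,200,266))):
    print(n,np.round(p),[ray(d,*p,z)[:2].round().tolist() for z in(200,250,300,350,400)])
v=np.hstack([t['pixels'][230:470,300:500],s['pixels'][0:240,160:360]])
cv2.imwrite('pics/c3.png',cv2.resize(v,(800,480),interpolation=cv2.INTER_CUBIC)[:,:,::-1])
E
```

```text
top corner [398. 380.] [[306.0, -311.0], [308.0, -304.0], [311.0, -296.0], [314.0, -289.0], [316.0, -282.0]]
top right edge [411. 333.] [[406.0, -340.0], [405.0, -332.0], [403.0, -323.0], [401.0, -314.0], [400.0, -306.0]]
top disc [360. 297.] [[481.0, -229.0], [476.0, -225.0], [471.0, -221.0], [466.0, -217.0], [461.0, -213.0]]
side disc [273. 114.] [[365.0, -260.0], [396.0, -247.0], [426.0, -233.0], [456.0, -219.0], [486.0, -205.0]]
side left edge [232.  71.] [[287.0, -373.0], [322.0, -352.0], [358.0, -331.0], [393.0, -310.0], [428.0, -290.0]]
side cyl left [246. 148.] [[451.0, -289.0], [476.0, -274.0], [501.0, -258.0], [526.0, -242.0], [551.0, -227.0]]
```

View pics/c3.png

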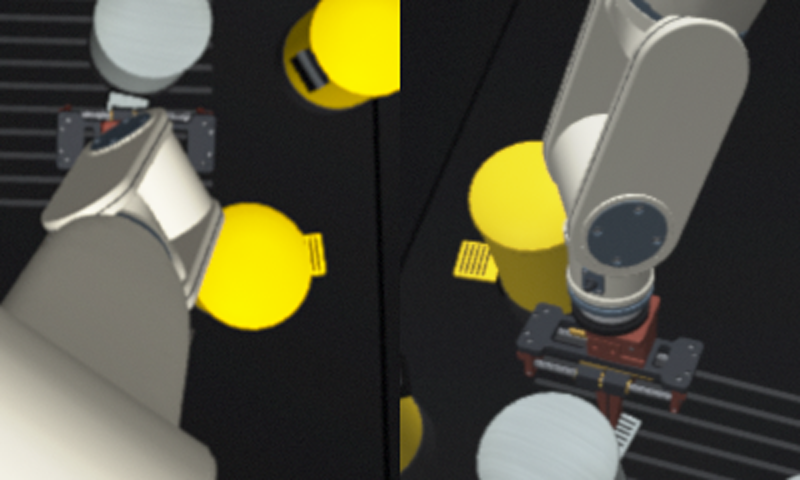

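The link near the yellow bin is at about z 300 or higher, against a bin height of 201, so it is clear. Next I press gently.

Emit:
step_arm:
  targets:
    - [[0,0,-0.05,0,0,0,0],[0,0,-0.05,0,0,0,0],[0,0,-0.05,0,0,0,0],[0,0,-0.03,0,0,0,0],[0,0,-0.03,0,0,0,0]]

```text
t: 3.48
ee_pos: [457.3, -246.9, 214.1]
orientation: [3.103, 0.003, 0.491]
ft_force: [0.2, 0.0, 0.0]
width: 0.3
grasp_force: 0.0
```

Emit:
step_arm:
  targets:
    - [[0,0,-0.03,0,0,0,0],[0,0,-0.03,0,0,0,0],[0,0,-0.03,0,0,0,0],[0,0,-0.03,0,0,0,0],[0,0,-0.03,0,0,0,0]]

```text
t: 4.1
ee_pos: [457.2, -246.9, 206.8]
orientation: [3.103, 0.003, 0.492]
ft_force: [-3.0, 0.8, 5.1]
width: 0.4
grasp_force: 2.5
```

```bash
python3 -c "from st import *;st()"
```

```text
4.1 tcp [ 457.2 -246.9  206.8] tip [ 513.4 -246.8   33.7] z [ 0.309  0.    -0.951] y [ 0.002 -1.     0.   ] F [-3.   0.8  5.1] w 0.4 q [-0.56  0.57  2.04  0.57  0.31  0.49]
```

Emit:
step_arm:
  targets:
    - [[-0.01,0,-0.03,0,0,0,0],[0,0,-0.03,0,0,0,0],[0,0,-0.03,0,0,0,0],[0,0,-0.03,0,0,0,0],[0,0,-0.03,0,0,0,0]]

```text
t: 4.72
ee_pos: [457.0, -246.9, 199.1]
orientation: [3.102, 0.003, 0.492]
ft_force: [0.8, 1.2, 4.1]
width: 0.3
grasp_force: 2.0
```

Emit:
step_arm:
  targets:
    - [[0,0,-0.03,0,0,0,0],[0,0,-0.03,0,0,0,0],[0,0,-0.02,0,0,0,0],[0,0,-0.02,0,0,0,0],[0,0,-0.02,0,0,0,0]]

```text
t: 5.35
ee_pos: [456.9, -247.0, 193.1]
orientation: [3.102, 0.003, 0.492]
ft_force: [2.1, 0.0, 3.0]
width: 0.4
grasp_force: 1.4
```

```bash
python3 -c "from st import *;st()"
```

```text
5.35 tcp [ 456.9 -247.   193.1] tip [ 513.1 -247.1   20.1] z [ 0.309 -0.    -0.951] y [ 0.002 -1.     0.001] F [2.1 0.  3. ] w 0.4 q [-0.56  0.6   2.04  0.62  0.29  0.43]
```

Emit:
step_arm:
  targets:
    - [[0,0,-0.02,0,0,0,0],[0,0,-0.02,0,0,0,0],[0,0,-0.02,0,0,0,0],[0,0,-0.02,0,0,0,0],[0,0,0,0,0,0,0]]

```text
t: 5.98
ee_pos: [456.5, -246.8, 188.9]
orientation: [-3.103, -0.003, -0.49]
ft_force: [0.9, -0.6, 1.7]
width: 0.3
grasp_force: 0.6
```

Emit:
step_arm:
  targets:
    - [[0,0,-0.02,0,0,0,0],[0,0,-0.01,0,0,0,0],[0,0,-0.01,0,0,0,0],[0,0,0,0,0,0,0],[0,0,0,0,0,0,0]]

```text
t: 6.6
ee_pos: [456.7, -246.9, 187.1]
orientation: [3.103, 0.003, 0.491]
ft_force: [0.3, 0.4, 1.2]
width: 0.5
grasp_force: 0.5
```

Emit:
step_arm:
  targets:
    - [[0,0,-0.02,0,0,0,0],[0,0,-0.02,0,0,0,0],[0,0,-0.01,0,0,0,0],[0,0,0,0,0,0,0],[0,0,0,0,0,0,0]]

```text
t: 7.22
ee_pos: [456.8, -246.9, 185.8]
orientation: [3.102, 0.003, 0.493]
ft_force: [-5.1, 2.3, 19.0]
width: 1.0
grasp_force: 9.6
```

```bash
python3 - <<'E'
from st import *
st();b=save('side','s4.png');c=save('top','t4.png');a=save('wrist','w4.png')
cv2.imwrite('pics/c4.png',np.hstack([cv2.resize(b['pixels'][120:300,160:340],(266,266)),cv2.resize(c['pixels'][150:330,290:470],(266,266)),cv2.resize(a['pixels'],(266,266))])[:,:,::-1])
E
```

```text
7.22 tcp [ 456.8 -246.9  185.8] tip [ 513.2 -246.9   12.8] z [ 0.31  -0.    -0.951] y [ 0.002 -1.     0.001] F [-5.1  2.3 19. ] w 1.0 q [-0.56  0.62  2.04  0.66  0.27  0.39]
```

View pics/c4.png

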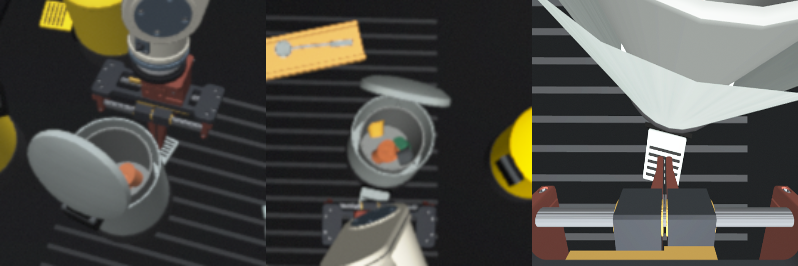

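The lid stands wide open and the pedal is on its stop. I ease off slightly so the bin isn't tipped, then hold.

Emit:
step_arm:
  targets:
    - [[0,0,0.01,0,0,0,0],[0,0,0,0,0,0,0],[0,0,0,0,0,0,0],[0,0,0,0,0,0,0],[0,0,0,0,0,0,0]]

```text
t: 8.0
ee_pos: [456.8, -246.9, 186.1]
orientation: [3.102, 0.003, 0.493]
ft_force: [-3.8, 1.1, 14.1]
width: 0.7
grasp_force: 7.6
```

Emit:
step_arm:
  targets:
    - [[0,0,0,0,0,0,0],[0,0,0,0,0,0,0],[0,0,0,0,0,0,0],[0,0,0,0,0,0,0],[0,0,0,0,0,0,0]]

```text
t: 8.62
ee_pos: [456.8, -246.9, 186.0]
orientation: [3.102, 0.003, 0.493]
ft_force: [-4.3, 2.8, 14.8]
width: 0.5
grasp_force: 7.6
```

Emit:
step_arm:
  targets:
    - [[0,0,0,0,0,0,0],[0,0,0,0,0,0,0],[0,0,0,0,0,0,0],[0,0,0,0,0,0,0],[0,0,0,0,0,0,0]]

```text
t: 9.25
ee_pos: [456.8, -246.9, 186.1]
orientation: [3.102, 0.003, 0.493]
ft_force: [-4.2, 1.2, 14.8]
width: 0.3
grasp_force: 7.6
```

Emit:
step_arm:
  targets:
    - [[0,0,0,0,0,0,0],[0,0,0,0,0,0,0],[0,0,0,0,0,0,0],[0,0,0,0,0,0,0],[0,0,0,0,0,0,0]]

```text
t: 9.88
ee_pos: [456.8, -246.9, 186.1]
orientation: [3.102, 0.003, 0.493]
ft_force: [-3.9, 1.2, 14.1]
width: 0.2
grasp_force: 7.6
```

Emit:
step_arm:
  targets:
    - [[0,0,0,0,0,0,0],[0,0,0,0,0,0,0],[0,0,0,0,0,0,0],[0,0,0,0,0,0,0],[0,0,0,0,0,0,0]]

```text
t: 10.5
ee_pos: [456.8, -246.9, 186.1]
orientation: [3.102, 0.003, 0.493]
ft_force: [-3.9, 1.4, 14.4]
width: 0.3
grasp_force: 7.6
```

Emit:
step_arm:
  targets:
    - [[0,0,0,0,0,0,0],[0,0,0,0,0,0,0],[0,0,0,0,0,0,0],[0,0,0,0,0,0,0],[0,0,0,0,0,0,0]]

```text
t: 11.12
ee_pos: [456.8, -246.9, 186.1]
orientation: [3.102, 0.003, 0.493]
ft_force: [-4.4, 1.9, 15.1]
width: 0.4
grasp_force: 7.6
```

Emit:
step_arm:
  targets:
    - [[0,0,0,0,0,0,0],[0,0,0,0,0,0,0],[0,0,0,0,0,0,0],[0,0,0,0,0,0,0],[0,0,0,0,0,0,0]]

```text
t: 11.75
ee_pos: [456.8, -246.9, 186.1]
orientation: [3.102, 0.003, 0.493]
ft_force: [-3.6, 1.5, 13.8]
width: 0.6
grasp_force: 7.6
```

Held for more than 3 s. Now a slow release.

Emit:
step_arm:
  targets:
    - [[0,0,0.02,0,0,0,0],[0,0,0.02,0,0,0,0],[0,0,0.02,0,0,0,0],[0,0,0.02,0,0,0,0],[0,0,0.02,0,0,0,0]]

```text
t: 12.38
ee_pos: [456.6, -246.8, 190.1]
orientation: [-3.103, -0.003, -0.491]
ft_force: [-1.7, 0.4, 1.0]
width: 0.4
grasp_force: 0.7
```

Emit:
step_arm:
  targets:
    - [[0,0,0.02,0,0,0,0],[0,0,0.02,0,0,0,0],[0,0,0.02,0,0,0,0],[0,0,0.02,0,0,0,0],[0,0,0.02,0,0,0,0]]

```text
t: 13.0
ee_pos: [456.7, -246.8, 195.2]
orientation: [3.103, 0.003, 0.491]
ft_force: [-2.4, 1.0, 2.0]
width: 0.2
grasp_force: 1.2
```

Emit:
step_arm:
  targets:
    - [[0,0,0.02,0,0,0,0],[0,0,0.02,0,0,0,0],[0,0,0.02,0,0,0,0],[0,0,0.02,0,0,0,0],[0,0,0.02,0,0,0,0]]

```text
t: 13.62
ee_pos: [456.8, -246.9, 200.2]
orientation: [3.103, 0.003, 0.491]
ft_force: [-2.8, 1.2, 3.7]
width: 0.3
grasp_force: 1.6
```

Emit:
step_arm:
  targets:
    - [[0,0,0.02,0,0,0,0],[0,0,0.02,0,0,0,0],[0,0,0.02,0,0,0,0],[0,0,0.02,0,0,0,0],[0,0,0.02,0,0,0,0]]

```text
t: 14.25
ee_pos: [456.8, -246.9, 205.3]
orientation: [3.103, 0.003, 0.492]
ft_force: [-3.5, 1.5, 4.5]
width: 0.3
grasp_force: 1.9
```

Emit:
step_arm:
  targets:
    - [[0,0,0.01,0,0,0,0],[0,0,0.01,0,0,0,0],[0,0,0.01,0,0,0,0],[0,0,0.01,0,0,0,0],[0,0,0.01,0,0,0,0]]

```text
t: 14.88
ee_pos: [456.8, -246.9, 207.7]
orientation: [3.103, 0.003, 0.492]
ft_force: [-3.3, 0.4, 4.1]
width: 0.7
grasp_force: 2.1
```

Emit:
step_arm:
  targets:
    - [[0,0,0.01,0,0,0,0],[0,0,0.01,0,0,0,0],[0,0,0.01,0,0,0,0],[0,0,0.01,0,0,0,0],[0,0,0.01,0,0,0,0]]

```text
t: 15.5
ee_pos: [456.9, -247.0, 210.2]
orientation: [3.103, 0.003, 0.492]
ft_force: [-2.0, 1.5, 3.9]
width: 0.4
grasp_force: 2.1
```

Emit:
step_arm:
  targets:
    - [[0,0,0.01,0,0,0,0],[0,0,0.01,0,0,0,0],[0,0,0.01,0,0,0,0],[0,0,0.01,0,0,0,0],[0,0,0.01,0,0,0,0]]

```text
t: 16.12
ee_pos: [456.9, -247.0, 212.6]
orientation: [3.102, 0.003, 0.491]
ft_force: [0.5, 0.5, 0.8]
width: 0.5
grasp_force: 0.3
```

Emit:
step_arm:
  targets:
    - [[0,0,0.01,0,0,0,0],[0,0,0.01,0,0,0,0],[0,0,0.01,0,0,0,0],[0,0,0.01,0,0,0,0],[0,0,0.01,0,0,0,0]]

```text
t: 16.75
ee_pos: [456.8, -246.9, 215.2]
orientation: [3.103, 0.003, 0.491]
ft_force: [-0.3, 0.1, -0.5]
width: 0.3
grasp_force: 0.0
```

Contact is lost at the closed height, so I retreat upwards and slightly back.

Emit:
step_arm:
  targets:
    - [[0,0,0.2,0,0,0,0],[0,0,0.4,0,0,0,0],[0,0,0.5,0,0,0,0],[0,0,0.5,0,0,0,0],[0,0,0.5,0,0,0,0]]

```text
t: 17.38
ee_pos: [456.6, -246.9, 321.7]
orientation: [3.102, 0.002, 0.492]
ft_force: [-0.1, -0.3, -0.4]
width: 0.0
grasp_force: 0.0
```

Emit:
step_arm:
  targets:
    - [[-0.2,0,0.5,0,0,0,0],[-0.2,0,0.5,0,0,0,0],[-0.2,0,0.4,0,0,0,0],[-0.2,0,0.2,0,0,0,0],[0,0,0,0,0,0,0]]

```text
t: 18.0
ee_pos: [416.2, -246.9, 400.9]
orientation: [3.101, 0.002, 0.493]
ft_force: [-0.4, 0.2, 0.2]
width: 0.7
grasp_force: 0.0
```

```bash
python3 - <<'E'
from st import *
st();b=save('side','s5.png');c=save('top','t5.png');s0=np.load('pics/side0.png.npz')
cv2.imwrite('pics/c5.png',np.hstack([cv2.resize(x[y0:y0+180,x0:x0+180],(266,266)) for x,y0,x0 in((s0['pixels'],140,160),(b['pixels'],140,160),(c['pixels'],150,290))])[:,:,::-1])
E
```

```text
18.0 tcp [ 416.2 -246.9  400.9] tip [ 472.6 -247.1  227.8] z [ 0.31  -0.001 -0.951] y [ 0.001 -1.     0.001] F [-0.4  0.2  0.2] w 0.7 q [-0.61  0.18  2.01  0.27  0.71  0.78]
```

View pics/c5.png

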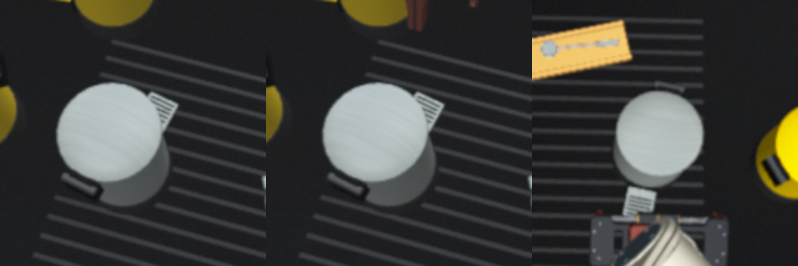

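The before and after views match: the lid is shut, the bin has not moved and the hand is clear.

```bash
python3 -c "from workcell import ctrl;print(ctrl.close_job())"
```

```text
the job is handed in; nothing more can be done
None
```

I pressed the steel bin's pedal down to its stop so the lid stood wide open, and held it for over 4 s. I then let it up slowly until the lid was shut, took the hand away, and handed the job in at about 18 s; camera views before and after show the bin unmoved.

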